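Clamp the decanter in the bottle vise with its folding crank

ROBOT

A 6-joint arm with a two-finger parallel gripper is mounted at the origin on a cart in front of the work surface, level with it; the furniture and walls round the work are solid. World frame = base frame: x ahead of the robot, y to its left, z up, the work surface at z = 0. Lengths are in m, angles in degrees, forces in N, time in s.
With the tool pointing down it reaches from about 0.4 to 0.825 m from the base axis. Payload 7 kg.
Tool frame: the origin (TCP) lies on the centre line of the jaws, within the pads' length; the fingertips stand 19 mm ahead of it and the grasp point (between the pads) is the TCP (r.tip_extent is the distance from the TCP to the fingertips, in m); z points along the fingers, y is the line along which they close (so a half turn about z gives the same grasp; the last joint's range is limited). The gripper opens to 88 mm and grips with 3 to 60 N. Pads are 19 mm wide; open, the fingers measure 130 mm over their backs; the gripper's body (78 mm by 193 mm) begins 47 mm behind the grasp point.
Start: joints at [86.923, 20.546, 0.682, 0, -70.136, -16.507], TCP at [0.226, 0.636, 0.246] pointing down, gripper open.
Joint ranges: [-176.03, 176.03], [-82.01, 121.73], [-58.28, 71.71], [-173.87, 95.51], [-174.79, -0.11], [-173.66, 173.66]. Speed limits (degrees/s): [136.94, 136.94, 172.46, 180, 180, 180].

INTERFACE

Orientations are given as [roll, pitch, yaw] about the fixed x, y, z axes, in that order (R = Rz(yaw) Ry(pitch) Rx(roll)).
In Python, from plant import r gives the robot as it stands. The module is installed in compiled form; this text tells all that it offers.
- The arm moves only by the tool jog_arm, never from a script. Its argument "deltas" is a list that holds one entry, the list of rows, each a list of 5 numbers: the opening, from -1 (shut) to 1 (fully open), then the shift along the world's x, y, z in cm, then the turn about the world's z in rad. In form: [[[claw, dx, dy, dz, turn], ...]]. A call has 1 to 8 rows; each row shifts and turns the commanded pose from where the row before left it; what a row does not reach is not made up. A row lasts 1/8 s, in which the tool goes at most 62.5 mm and 10.7 degrees, less where a joint would pass 70% of its speed; a pose out of reach is approached as far as the arm can. A call with a gripper value outside its range is refused whole. The fingers move at their own pace and stop on an object; "force" is the grip in N (left out, the last holds). Time passes only in rows, so rows that do not move let the fingers close. It gives the time, the measured TCP pose, the force, the opening and the grip force at its end, in the units of the state.
- r.get_state(): the state, without advancing time (a new reading comes with each control period).
- r.capture(name): name is "scene" or "side" or "wrist"; returns the picture (420x560x3 uint8, blue, green, red); there is no depth.
- r.camera_info(name): a dict with "fx", "fy", "cx", "cy" (pixels), "view" (4x4, takes a point from world to camera coordinates). Camera axes: x right, y up, looking along -z (the intrinsics and any distortion apply to the point x, -y, -z); pixel columns grow to the right and rows downward; lengths in m; the calibration is good to about 2 mm. A picture is of the moment at which its call begins: read the wrist's pose just before it. camera_info takes no time and is no camera call; for the wrist camera it gives the pose at the moment of the call.
- r.close_job(): hands the job in; it is judged then, once.
The state is a dict: "time_s": time; "joints": joint angles; "qd": joint speeds; "joint_torque": joint torques, N m; "tcp_pos": TCP position; "eef_rot": TCP orientation; "contact_force": force on the tool from outside, world axes, zero at the start; "moment": the same for the moment, N m; "gripper_width": finger opening in m; "gripper_force": force on a finger pad.
Only numpy, scipy, OpenCV 4.12 (cv2) and the standard library are available. Lean on these libraries where they do the work, as an engineer would, in place of code of your own. Each camera call takes 0.05 s, during which the arm holds its last target. There are 200 camera calls.

TASK

The decanter stands loose between the jaws of the bottle vise and must be held fast so that its stuck stopper can be drawn later. Swing the folded crank handle fully upright before turning the crank, then turn the crank clockwise by that handle until both jaws grip the decanter snugly but gently: it is glass, so stop as soon as you feel the jaws firm up. Leave the handle standing and let go; do not touch the decanter or the jaws with the robot, and leave the things around it where they are.

Things in the scene. Friction and masses are not known exactly. Their poses are not given: they have to be found in the camera images.
- crank_axis (a point): point on the fixed upright axis of the crank, at the height of the handle's hinge (101 mm over the worktop). Its frame is that of the vise: x and y level, the jaws close along its -y. The vise is a steel bed plate 110 x 325 x 8 mm bolted to the worktop, with an aluminium gear head (74 x 94 mm, top 75 mm over the worktop) centred under the crank.
- handle_hinge (a point): hinge of the folding handle at the outer end of the crank arm, 60 mm out from crank_axis and 101 mm over the worktop. The flat arm below it is 13 mm wide, its top 91 mm over the worktop. It moves with the crank.
- handle_end (a point): middle of the free end of the black handle, 72 mm from handle_hinge. Around the handle's steel pin a smooth round sleeve 18 mm thick runs from 12 to 72 mm from the hinge and spins freely about the pin, so that a hand holding it need not turn with the crank. Folded, the handle lies along the top of the crank arm, from the hinge inward across the axis.
- handle (a joint): fold angle of the handle, rad: 0 lying folded on the arm (it starts between 0 and 0.2), 1.57 standing upright against its stop. It swings in the upright plane through arm and axis, its free end going up and outward. The hinge is stiff enough (0.05 N m) to stay where left, but a sideways pull inward folds it again.
- crank (a joint): turn of the crank, rad, growing clockwise from above, which closes the jaws (about 20 mm a rad). Starts at 0 to 0.5; needs 1.4 to 3.2 more. Its even drag, 0.3 N m (about 5 N at the handle), holds it where left. Pushing the decanter along to the stop jaw adds 1 to 3 N at the handle; once both jaws bear, about 1 N more for each 3 N of squeeze, tight within 0.1 rad.
- jaw: moving jaw, 64 mm wide, 66 mm high, on two rams out of the gear head; origin at the lower middle of its rubber face, which looks along the vise's -y. The rubber gives about 1 mm for 15 N.
- stop_jaw: fixed steel jaw block of the same size, bolted somewhere along the bed, with a rubber pad on a setting screw that stands 2 to 18 mm in front of this origin, differently each time (it stays where set). Origin at the lower middle, on the side towards the moving jaw, 4 mm in front of the block; the pad looks along the vise's +y.
- decanter: loose square glass decanter with a glass stopper, about 64 x 64 mm, 154 mm high, standing on the bed between the jaws, not yet touching either or just so; origin at the middle of its underside, z up.
- tumbler: loose glass tumbler, 77 mm across, 89 mm high, standing near the vise: leave it. Origin at the middle of its underside.
- jigger: loose copper double jigger, 46 mm across, 84 mm high, standing near the vise: leave it. Origin at the middle of its underside.
- mug: loose striped mug, 96 mm high, standing near the vise: leave it. Origin at the middle of its underside.
- bar_corkscrew: loose folded corkscrew with a brown handle, 114 mm long, lying near the vise: leave it. Origin at the middle of its underside.

How it is judged (in metres and radians):
On the way, in this order (a step that is already met when the one before it is completed fails the run):
1. the handle stands upright while the crank is still where it was (value of joint handle above 1.2 rad and distance of handle_hinge from where it was at the start of the episode below 0.02 m), for 0.1 s.
2. the crank has been turned until both jaws press on the decanter (contact force between each of jaw, stop_jaw and decanter above 5 N), for 0.2 s.
At the end, for the whole second after the job is handed in: The decanter stands upright (within 0.08 rad) and still on the vise bed, each jaw pressing on it with more than 5 N; the handle is left standing (fold angle over 1.2 rad) (all of step 2 and angle between decanter's own z axis and vertical below 0.08 rad and value of joint handle above 1.2 rad and linear speed of decanter below 0.01 m/s); the robot touches nothing.
It fails at once if the decanter squeezed with more than 40 N (contact force between any of jaw, stop_jaw and decanter above 40 N).
It fails at once if the crank turned (hinge moved over 25 mm) while the handle is less than 1.0 rad up (value of joint handle below 1 rad and distance of handle_hinge from where it was at the start of the episode above 0.025 m).
It fails at once if the robot presses on the decanter or a jaw (over 2 N) (contact force between any of the arm, the fingers and decanter above 2 N or contact force between any of the arm, the fingers and jaw above 2 N or contact force between any of the arm, the fingers and stop_jaw above 2 N).
It fails at once if a bystander moved by more than 20 mm (distance of any of tumbler, jigger, mug, bar_corkscrew from where it was at the start of the episode above 0.02 m).
It also fails if it takes over 67 s, if anything falls off the work surface, if the arm or the gripper's body presses on something with over 40 N, if the wrist force passes 120 N, or if a joint passes its speed limit or range.

## Working session

There is one attempt and no reset: what is moved stays moved. The work goes in short steps, Python scripts to look and compute and a tool call to move; the robot and the scene stay as the last step left them, time stands still between calls to the robot, and variables do not carry over. Pictures are saved under pics/ and viewed, at most 10 in all, crops included, and the job is handed in when it is done.

Besides the shell and the picture viewer there is one more tool, called after "Call:" as a command line: name --argument value ..., lists and objects as JSON in quotes. jog_arm: Moves the arm, as the interface text tells. Its arguments: {"type":"object","properties":{"deltas":{"type":"array"},"force":{"type":"number"}},"required":["deltas"]}

```bash
mkdir -p pics
python3 - <<'E'
from plant import r
import cv2,numpy as np
s=r.get_state();print(s)
for n in("scene","side","wrist"):
    i=r.camera_info(n);print(n,{k:(np.round(v,4).tolist() if k=="view" else v) for k,v in i.items()})
    cv2.imwrite(f"pics/{n}0.png",r.capture(n))
E
```

```text
{'time_s': 0.0, 'joints': array([ 8.69228779e+01,  2.05909186e+01,  6.33905487e-01, -1.85162474e-02,
       -7.01353702e+01, -1.65052774e+01]), 'qd': array([ 0.04201328, -0.00078233,  0.02059231, -0.05952875,  0.00630242,
       -0.07440515]), 'joint_torque': array([ 1.22572428e-04, -5.82719564e+01,  2.93043441e+01,  6.99671432e+00,
        6.76073789e-03, -1.74824168e-04]), 'tcp_pos': array([0.22613149, 0.63551649, 0.24463453]), 'eef_rot': array([ 1.79906478e+02, -9.55955750e-03, -1.95886975e+01]), 'contact_force': array([ 0.06139724, -0.05539566, -0.69700371]), 'moment': array([-0.05258551,  0.04864217,  0.03093601]), 'gripper_force': 0.0, 'gripper_width': 0.08771557815788672}
scene {'fx': 394.7803116668107, 'fy': 394.7803116668107, 'cx': 274.97551358736615, 'cy': 205.49361162309611, 'view': [[0.7797, -0.6262, -0.0059, -0.3827], [0.4043, 0.4961, 0.7684, -0.2403], [-0.4782, -0.6015, 0.6399, -1.1421], [0.0, 0.0, 0.0, 1.0]]}
side {'fx': 481.72018955461533, 'fy': 481.72018955461533, 'cx': 280.50317394118156, 'cy': 217.61157543355438, 'view': [[-0.9949, -0.0998, 0.0175, 0.4772], [0.0778, -0.6411, 0.7635, -0.1298], [-0.065, 0.7609, 0.6456, -1.4794], [0.0, 0.0, 0.0, 1.0]]}
wrist {'fx': 326.5220296767178, 'fy': 326.5220296767178, 'cx': 283.43454542998643, 'cy': 211.35003029711962, 'view': [[-0.3358, -0.942, 0.0008, 0.6755], [0.9132, -0.3257, -0.2451, 0.0314], [0.2311, -0.0815, 0.9695, -0.3883], [0.0, 0.0, 0.0, 1.0]]}
```

View pics/scene0.png

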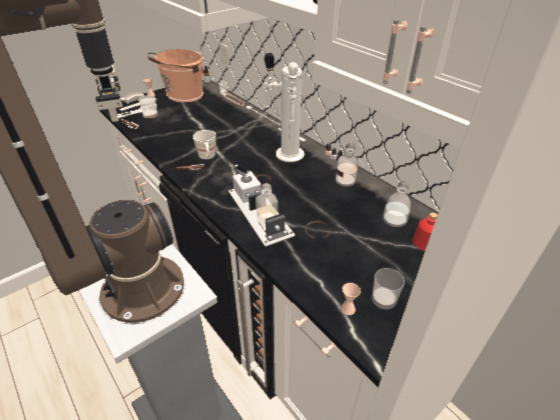

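View pics/side0.png

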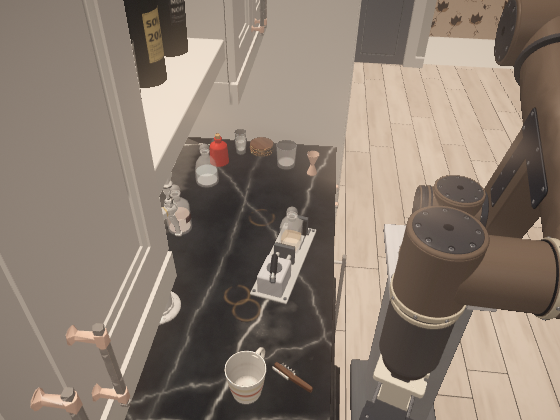

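View pics/wrist0.png

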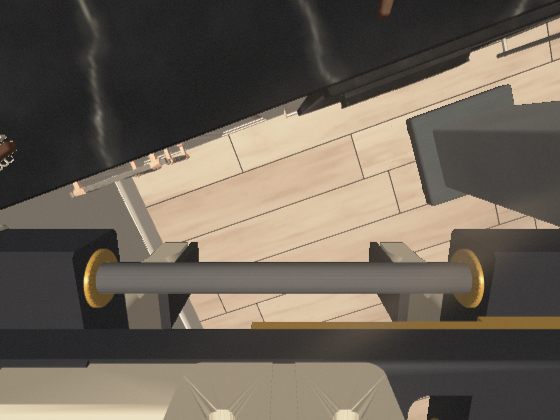

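The scene view shows the vise near (262,205) with its gear head at about (245,187). In the side view the gear head is near (273,275) and the decanter at about (290,230). The wrist camera doesn't see the vise. I'll enlarge the vise in both views and triangulate.

```bash
cat > h.py <<'E'
import numpy as np,cv2
from plant import r
def ray(n,u,v,info=None):
    i=info or r.camera_info(n);V=np.array(i["view"]);R=V[:3,:3];t=V[:3,3]
    d=R.T@np.array([(u-i["cx"])/i["fx"],-(v-i["cy"])/i["fy"],-1]);return -R.T@t,d/np.linalg.norm(d)
def onz(n,u,v,z,info=None):
    c,d=ray(n,u,v,info);return c+d*(z-c[2])/d[2]
def tri(a,b):
    (c1,d1),(c2,d2)=a,b
    s=np.linalg.lstsq(np.c_[d1,-d2],c2-c1,rcond=None)[0]
    p,q=c1+d1*s[0],c2+d2*s[1];return (p+q)/2,np.linalg.norm(p-q)
def proj(n,p,info=None):
    i=info or r.camera_info(n);V=np.array(i["view"]);c=V[:3,:3]@p+V[:3,3]
    return i["cx"]-i["fx"]*c[0]/c[2],i["cy"]+i["fy"]*c[1]/c[2]
E
python3 - <<'E'
import cv2,numpy as np
a=cv2.imread("pics/scene0.png")[155:245,215:305];b=cv2.imread("pics/side0.png")[200:305,235:325]
a=cv2.resize(a,(390,390),interpolation=cv2.INTER_CUBIC);b=cv2.resize(b,(400,467),interpolation=cv2.INTER_CUBIC)
o=np.zeros((467,800,3),np.uint8);o[:390,:390]=a;o[:,400:]=b;cv2.imwrite("pics/crop0.png",o)
E
```

```text
(no output)
```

View pics/crop0.png

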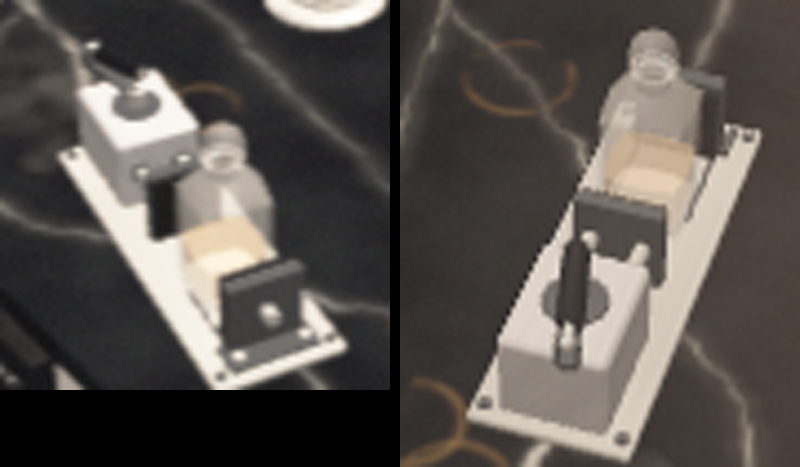

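The crop shows the plate corners, the hinge at the far outer side of the gear head (scene crop (95,50), side crop (568,345)) and the handle pointing inward towards the decanter.

Run:
```python
from h import *
S=lambda x,y:(215+x/4.3333,155+y/4.3333)
D=lambda x,y:(235+(x-400)/4.4444,200+y/4.4476)
for n,p in dict(L=(62,153),N=(213,388),R=(347,347)).items(): print("sc",n,onz("scene",*S(*p),.008).round(4))
for n,p in dict(L=(470,415),N=(630,458),R=(762,130)).items(): print("sd",n,onz("side",*D(*p),.008).round(4))
for n,p in dict(a=(78,98),b=(112,147),c=(198,122),d=(155,72)).items(): print("headtop sc",n,onz("scene",*S(*p),.075).round(4))
for n,p in dict(a=(503,345),b=(610,368),c=(650,265),).items(): print("headtop sd",n,onz("side",*D(*p),.075).round(4))
print("hinge",tri(ray("scene",*S(95,50)),ray("side",*D(568,345))))
print("hinge z",onz("scene",*S(95,50),.101),onz("side",*D(568,345),.101))
print("end",tri(ray("scene",*S(140,82)),ray("side",*D(573,242))))
print("dial", onz("scene",*S(136,105),.079),onz("side",*D(574,300),.079))
```

```text
sc L [0.4486 0.2216 0.008 ]
sc N [ 0.3766 -0.087   0.008 ]
sc R [ 0.482  -0.1167  0.008 ]
sd L [0.5433 0.2048 0.008 ]
sd N [0.4396 0.2279 0.008 ]
sd R [ 0.3712 -0.089   0.008 ]
headtop sc a [0.4567 0.2001 0.075 ]
headtop sc b [0.44   0.1266 0.075 ]
headtop sc c [0.5142 0.1096 0.075 ]
headtop sc d [0.5291 0.19   0.075 ]
headtop sd a [0.5215 0.2043 0.075 ]
headtop sd b [0.4546 0.2154 0.075 ]
headtop sd c [0.4378 0.1253 0.075 ]
hinge (array([0.48398413, 0.2189613 , 0.09902783]), np.float64(0.009299097164442091))
hinge z [0.48785683 0.21718449 0.101     ] [0.47948104 0.22356218 0.101     ]
end (array([0.48447758, 0.14557453, 0.10927565]), np.float64(0.001704011947311501))
dial [0.48552129 0.15659706 0.079     ] [0.48211684 0.16536777 0.079     ]
```

The axis comes out near (0.485, 0.158) and the hinge near (0.484, 0.219). The handle end is near (0.4845, 0.146), so its plane is about world y-z. Those distances match the given 60 and 72 mm. Next I'll move above it with the jaws closing along x.

Call:
jog_arm --deltas '[[[1,3,-5,0.5,-0.16],[1,3,-5,0.5,-0.16],[1,3,-5,0.5,-0.16],[1,3,-5,0.5,-0.16],[1,3,-5,0.5,-0.16],[1,3,-5,0.5,-0.16],[1,3,-5,0.5,-0.16],[1,3,-5,0.5,-0.11]]]'

```text
time_s: 1.15
tcp_pos: [0.4668, 0.2342, 0.2858]
eef_rot: [-180.0, 0.0, -90.3]
contact_force: [1.0, 0.9, 0.3]
gripper_width: 0.0876
gripper_force: 0.0
```

Call:
jog_arm --deltas '[[[1,1.8,-5,0,0],[1,0,-2.8,0,0],[1,0,0,0,0],[1,0,0,0,0]]]'

```text
time_s: 1.65
tcp_pos: [0.4843, 0.1581, 0.2856]
eef_rot: [-180.0, 0.0, -90.1]
contact_force: [0.2, 0.1, -0.5]
gripper_width: 0.088
gripper_force: 0.0
```

Run:
```python
from h import *
s=r.get_state();i=r.camera_info("wrist");im=r.capture("wrist");print(s["time_s"],s["tcp_pos"],s["eef_rot"],s["joints"])
np.save("w1.npy",i["view"]);cv2.imwrite("pics/w1.png",im)
for p in [(.485,.158,.101),(.484,.219,.101),(.4845,.146,.109)]:print(proj("wrist",np.array(p),i))
```

```text
1.65 [0.48429193 0.15806731 0.28555021] [-1.79995960e+02  9.89612561e-03 -9.00782550e+01] [ 4.01891075e+01  3.32660854e+00 -1.61767596e+01 -5.24080379e-03
 -7.04871528e+01 -4.02656127e+01]
(np.float64(282.71639618975536), np.float64(194.42099398690402))
(np.float64(283.80363230126443), np.float64(251.2146033031856))
(np.float64(283.1777661794103), np.float64(183.95100823102223))
```

View pics/w1.png

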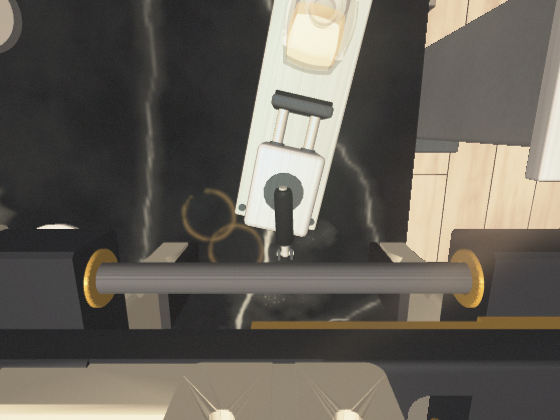

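The wrist view shows the hub at (283,191), the handle from (284,186) to (286,247) and the hinge at about (286,253). The moving jaw is at (302,104) and the decanter at about (318,35).

Run:
```python
from h import *
i=r.camera_info("wrist")
for n,u,v,z in [("hub",283,191,.08),("hinge",286,253,.101),("end",283.5,186,.109),("jaw l",274,98,.07),("jaw r",331,110,.07),("handle mid",285,220,.105)]:print(n,onz("wrist",u,v,z,i).round(4))
```

```text
hub [0.4847 0.1588 0.08  ]
hinge [0.4816 0.2213 0.101 ]
end [0.4842 0.1484 0.109 ]
jaw l [0.4938 0.0635 0.07  ]
jaw r [0.4348 0.0753 0.07  ]
handle mid [0.4827 0.184  0.105 ]
```

Call:
jog_arm --deltas '[[[0.6,0,0.2,-4,0.045],[0.3,0,0,-4,0],[0,0,0,-4,0],[0,0,0,-3,0],[0,0,0,-2.5,0],[0,0,0,0,0]]]'

```text
time_s: 2.45
tcp_pos: [0.4831, 0.1601, 0.1089]
eef_rot: [179.8, -0.1, -87.4]
contact_force: [0.1, -0.3, 0.5]
gripper_width: 0.044
gripper_force: 0.0
```

Call:
jog_arm --deltas '[[[-0.5,0,0,0,0],[-1,0,0,0,0],[-1,0,0,0,0],[-1,0,0,0,0],[-1,0,0,0,0],[-1,0,0,0,0]]]' --force 6

```text
time_s: 3.2
tcp_pos: [0.4847, 0.1602, 0.1108]
eef_rot: [-180.0, 0.0, -87.5]
contact_force: [2.4, 0.5, 0.1]
gripper_width: 0.0177
gripper_force: 6.0
```

Call:
jog_arm --deltas '[[[-1,0,0.39,1.34,0],[-1,-0.03,0.69,1.21,0],[-1,-0.05,0.95,1.02,0],[-1,0,0,0,0]]]'

```text
time_s: 3.7
tcp_pos: [0.4839, 0.1811, 0.1475]
eef_rot: [-179.9, 0.0, -87.4]
contact_force: [3.1, -2.0, 5.2]
gripper_width: 0.0177
gripper_force: 6.0
```

Call:
jog_arm --deltas '[[[-1,-0.06,1.0,0.9,0],[-1,-0.06,1.25,0.6,0],[-1,-0.07,1.35,0.25,0],[-1,0,0,0,0],[-1,0,0,0,0]]]'

```text
time_s: 4.32
tcp_pos: [0.482, 0.2167, 0.1639]
eef_rot: [-179.9, 0.1, -87.5]
contact_force: [5.4, 1.2, 1.9]
gripper_width: 0.0176
gripper_force: 6.0
```

Run:
```python
from h import *
s=r.get_state();print(s["tcp_pos"],s["contact_force"],s["moment"])
a=r.capture("scene");b=r.capture("side")
a=cv2.resize(a[125:245,195:295],(400,480),interpolation=cv2.INTER_CUBIC);b=cv2.resize(b[180:300,235:335],(400,480),interpolation=cv2.INTER_CUBIC)
cv2.imwrite("pics/c1.png",np.hstack([a,b]))
```

```text
[0.48198565 0.21669023 0.16394631] [5.38601387 1.24316323 1.86652605] [ 0.65556667 -1.86792515  0.02250671]
```

View pics/c1.png

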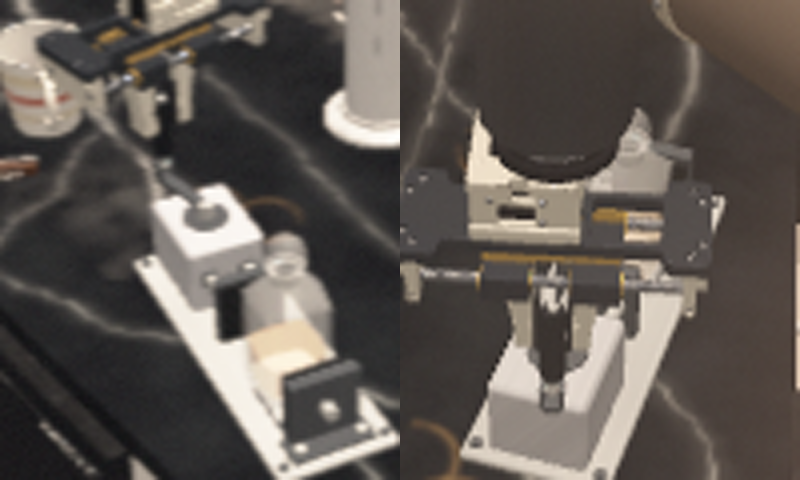

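The handle stands upright in the grip: the scene crop shows it vertical at (165,90–150) and the side crop at (552,260–410). Now I'll turn clockwise around the axis, rotating the tool along with the crank.

Call:
jog_arm --deltas '[[[-1,0.85,0.18,0,-0.14],[-1,0.88,-0.16,0,-0.15],[-1,0.86,-0.28,0,-0.15],[-1,0.8,-0.41,0,-0.15],[-1,0,0,0,0]]]' --force 10

```text
time_s: 5.05
tcp_pos: [0.5147, 0.2087, 0.1638]
eef_rot: [179.9, -0.1, -121.5]
contact_force: [-0.6, -0.3, 5.6]
gripper_width: 0.0175
gripper_force: 10.0
```

Call:
jog_arm --deltas '[[[-1,0.73,-0.53,0,-0.15],[-1,0.64,-0.63,0,-0.15],[-1,0.54,-0.72,0,-0.15]]]'

```text
time_s: 5.42
tcp_pos: [0.5334, 0.1906, 0.1638]
eef_rot: [179.9, -0.1, -147.4]
contact_force: [-4.4, 4.1, 8.1]
gripper_width: 0.0176
gripper_force: 10.0
```

Call:
jog_arm --deltas '[[[-1,0.43,-0.79,0.1,-0.15],[-1,0.3,-0.84,0,-0.15]]]'

```text
time_s: 5.68
tcp_pos: [0.5405, 0.1745, 0.164]
eef_rot: [179.9, -0.1, -164.6]
contact_force: [-3.2, 5.2, 1.5]
gripper_width: 0.0178
gripper_force: 10.0
```

Call:
jog_arm --deltas '[[[-1,0.11,-0.44,0,-0.075],[-1,0.07,-0.45,0,-0.075]]]'

```text
time_s: 5.92
tcp_pos: [0.5423, 0.1657, 0.164]
eef_rot: [179.9, -0.1, -173.0]
contact_force: [-1.1, 5.2, 1.0]
gripper_width: 0.0175
gripper_force: 10.0
```

Run:
```python
from h import *
s=r.get_state();print(s["tcp_pos"],s["contact_force"])
i=r.camera_info("wrist");cv2.imwrite("pics/w2.png",r.capture("wrist"))
```

```text
[0.54226166 0.16567091 0.1639797 ] [-1.08945878  5.22136446  1.00801747]
```

View pics/w2.png

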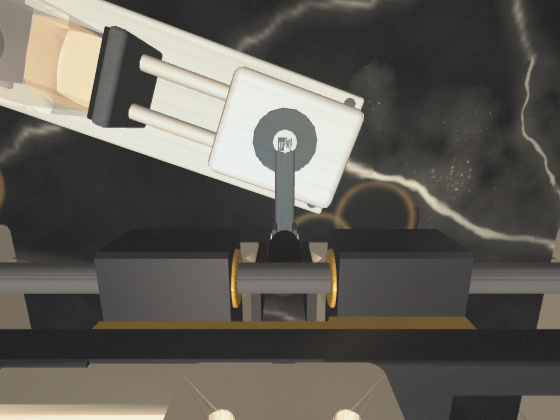

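The wrist view shows the crank arm pointing at the tool with its hub at (285,141). The moving jaw at (125,78) is close to the decanter, so I'll advance in small steps and read the force each time.

Call:
jog_arm --deltas '[[[-1,0.03,-0.45,0,-0.075],[-1,0.01,-0.45,0,-0.075]]]'

```text
time_s: 6.22
tcp_pos: [0.5429, 0.1569, 0.164]
eef_rot: [179.9, -0.1, 178.5]
contact_force: [-1.2, 6.3, 0.4]
gripper_width: 0.0174
gripper_force: 10.0
```

Call:
jog_arm --deltas '[[[-1,-0.03,-0.44,0,-0.075],[-1,-0.07,-0.45,0,-0.075]]]'

```text
time_s: 6.48
tcp_pos: [0.542, 0.1483, 0.1641]
eef_rot: [179.9, -0.1, 169.9]
contact_force: [0.1, 6.2, -0.3]
gripper_width: 0.0175
gripper_force: 10.0
```

Call:
jog_arm --deltas '[[[-1,-0.09,-0.44,0,-0.075],[-1,-0.13,-0.43,0,-0.075]]]'

```text
time_s: 6.72
tcp_pos: [0.54, 0.1396, 0.164]
eef_rot: [179.9, -0.1, 161.3]
contact_force: [0.9, 6.8, -1.3]
gripper_width: 0.0175
gripper_force: 10.0
```

Call:
jog_arm --deltas '[[[-1,-0.17,-0.42,0,-0.075],[-1,-0.19,-0.41,0,-0.075]]]'

```text
time_s: 6.98
tcp_pos: [0.5365, 0.1314, 0.1641]
eef_rot: [179.9, -0.1, 152.7]
contact_force: [0.6, 6.2, -1.6]
gripper_width: 0.0179
gripper_force: 10.0
```

Call:
jog_arm --deltas '[[[-1,-0.22,-0.38,0,-0.075],[-1,-0.25,-0.38,0,-0.075]]]'

```text
time_s: 7.22
tcp_pos: [0.532, 0.1238, 0.1641]
eef_rot: [179.9, -0.1, 144.1]
contact_force: [2.5, 6.4, -2.2]
gripper_width: 0.0177
gripper_force: 10.0
```

Call:
jog_arm --deltas '[[[-1,-0.28,-0.35,0,-0.075],[-1,-0.3,-0.34,0,-0.075]]]'

```text
time_s: 7.48
tcp_pos: [0.5264, 0.1169, 0.1642]
eef_rot: [179.9, -0.1, 135.5]
contact_force: [3.7, 6.5, -2.8]
gripper_width: 0.0175
gripper_force: 10.0
```

Call:
jog_arm --deltas '[[[-1,-0.33,-0.31,0,-0.075],[-1,0,0,0,0]]]'

```text
time_s: 7.72
tcp_pos: [0.5229, 0.1135, 0.1641]
eef_rot: [180.0, -0.1, 131.3]
contact_force: [1.5, 5.5, -2.0]
gripper_width: 0.0177
gripper_force: 10.0
```

Call:
jog_arm --deltas '[[[-1,-0.35,-0.28,0,-0.075],[-1,0,0,0,0]]]'

```text
time_s: 7.98
tcp_pos: [0.523, 0.1051, 0.164]
eef_rot: [179.9, -1.0, 127.5]
contact_force: [-0.3, 9.3, -1.4]
gripper_width: 0.0177
gripper_force: 10.0
```

Run:
```python
from h import *
s=r.get_state();print(s["tcp_pos"],s["contact_force"])
a=r.capture("scene");b=r.capture("side");w=r.capture("wrist")
a=cv2.resize(a[145:245,205:305],(400,400),interpolation=cv2.INTER_CUBIC);b=cv2.resize(b[190:290,235:335],(400,400),interpolation=cv2.INTER_CUBIC)
cv2.imwrite("pics/c2.png",np.hstack([a,b]));cv2.imwrite("pics/w3.png",w)
```

```text
[0.52301213 0.10509887 0.16397898] [-0.2714865   9.30592955 -1.35674627]
```

View pics/c2.png

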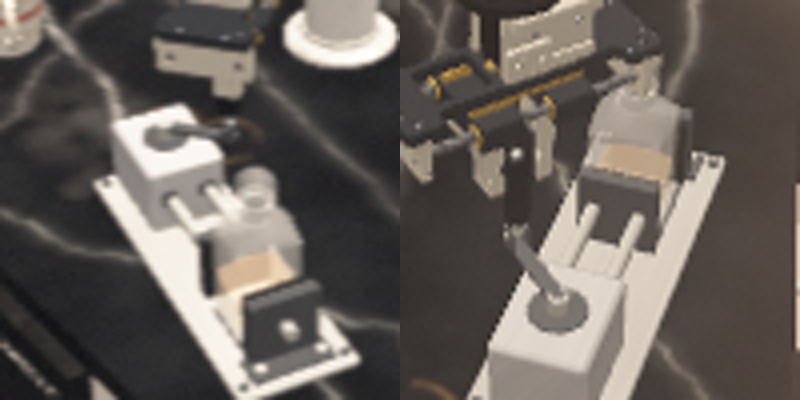

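View pics/w3.png

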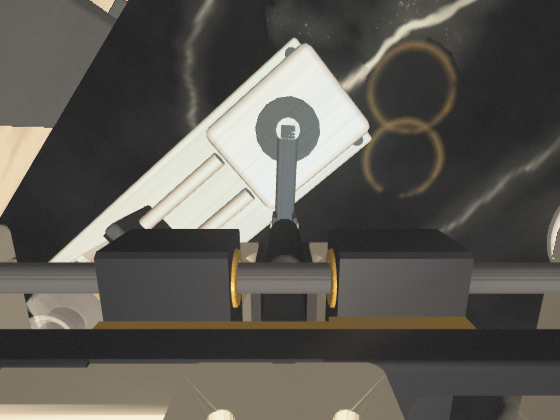

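Run:
```python
from h import *
s=r.get_state();print(s)
```

```text
{'time_s': 8.125, 'joints': array([  31.76529047,   11.47572283,  -22.97082188,   -1.13889699,
        -55.52280749, -173.52832449]), 'qd': array([ 0.01702281, -0.00630569, -0.00626443, -0.04085185,  0.08750098,
       -0.10995336]), 'joint_torque': array([-4.28816691e+00, -4.21643007e+01,  2.32193434e+01,  7.73509294e+00,
       -1.57251131e+00,  2.46848096e-02]), 'tcp_pos': array([0.52301849, 0.10521974, 0.16400759]), 'eef_rot': array([179.86892855,  -0.93033203, 127.59356212]), 'contact_force': array([-0.28904743,  8.41252584, -1.26632262]), 'moment': array([ 2.89360487, -0.21376994, -0.11775705]), 'gripper_force': 9.996877719531767, 'gripper_width': 0.01767121335736089}
```

Joint 6 has come close to its lower limit (−173.5°) and pulled the TCP off the circle. The sleeve spins freely, so I'll turn the tool back in place.

Call:
jog_arm --deltas '[[[-1,0,0,0,0.1],[-1,0,0,0,0.12]]]'

```text
time_s: 8.38
tcp_pos: [0.5233, 0.1056, 0.164]
eef_rot: [179.8, -0.9, 140.4]
contact_force: [0.5, 9.5, -1.7]
gripper_width: 0.0176
gripper_force: 10.0
```

Call:
jog_arm --deltas '[[[-1,-0.1,0.3,0,0.15],[-1,-0.1,0.28,0,0.15],[-1,0,0,0,0.15],[-1,0,0,0,0.15],[-1,0,0,0,0.15],[-1,0,0,0,0]]]'

```text
time_s: 9.12
tcp_pos: [0.5221, 0.1103, 0.1643]
eef_rot: [179.9, -0.7, -176.7]
contact_force: [5.1, 2.6, -3.3]
gripper_width: 0.0172
gripper_force: 10.0
```

Call:
jog_arm --deltas '[[[-1,0,0,0,0.16],[-1,0,0,0,0.16],[-1,0,0,0,0.16],[-1,0,0,0,0.16],[-1,0,0,0,0.16],[-1,0,0,0,0.16],[-1,0,0,0,0.16],[-1,0,0,0,0]]]'

```text
time_s: 10.12
tcp_pos: [0.5196, 0.1109, 0.164]
eef_rot: [179.7, -0.8, -112.5]
contact_force: [-6.9, 9.1, 5.2]
gripper_width: 0.0175
gripper_force: 10.0
```

Run:
```python
from h import *
s=r.get_state();print(s["joints"],s["tcp_pos"])
# jaw/stop gap: edges of jaw, decanter in scene/side, earlier vs now
S=lambda x,y:(205+x/4,145+y/4)
D=lambda x,y:(235+(x-400)/4,190+y/4)
print("jaw top (side) front? ",onz("side",*D(588,165),.074),onz("side",*D(662,185),.074))
print("stop top (scene)",onz("scene",*S(244,300),.074),onz("scene",*S(318,277),.074))
print("stopper", tri(ray("scene",*S(258,180)),ray("side",*D(640,82))))
```

```text
[ 33.34142773  11.49698843 -23.50077744   0.22494865 -55.8200244
 -55.98766648] [0.51957557 0.11085344 0.16404808]
jaw top (side) front?  [0.4756168  0.00768043 0.074     ] [0.4184611  0.02338531 0.074     ]
stop top (scene) [ 0.40924344 -0.05671232  0.074     ] [ 0.47273002 -0.07249328  0.074     ]
stopper (array([ 0.44782384, -0.01537804,  0.14533289]), np.float64(0.01728167564908533))
```

Call:
jog_arm --deltas '[[[-1,-0.14,-0.05,0,0],[-1,-0.13,-0.09,0,0]]]'

```text
time_s: 10.38
tcp_pos: [0.5186, 0.1103, 0.1643]
eef_rot: [179.8, -0.6, -112.6]
contact_force: [0.3, 11.2, -1.0]
gripper_width: 0.0176
gripper_force: 10.0
```

Call:
jog_arm --deltas '[[[-1,-0.2,0.0,0,0],[-1,-0.2,-0.05,0,0]]]'

```text
time_s: 10.62
tcp_pos: [0.5152, 0.1091, 0.1644]
eef_rot: [179.9, -0.7, -112.6]
contact_force: [4.2, 3.8, -1.6]
gripper_width: 0.0177
gripper_force: 10.0
```

Call:
jog_arm --deltas '[[[-1,-0.14,-0.1,0,0],[-1,-0.14,-0.1,0,0]]]'

```text
time_s: 10.88
tcp_pos: [0.5124, 0.1073, 0.1643]
eef_rot: [179.9, -0.6, -112.6]
contact_force: [2.6, 7.2, -2.3]
gripper_width: 0.0176
gripper_force: 10.0
```

Call:
jog_arm --deltas '[[[-1,-0.22,-0.1,0,0.03],[-1,-0.22,-0.1,0,0.03]]]'

```text
time_s: 11.12
tcp_pos: [0.5081, 0.1055, 0.1643]
eef_rot: [179.9, -0.6, -109.1]
contact_force: [3.7, 9.0, -3.4]
gripper_width: 0.0174
gripper_force: 10.0
```

Call:
jog_arm --deltas '[[[-1,-0.22,0.06,0,0.03],[-1,-0.2,-0.04,0,0.03]]]'

```text
time_s: 11.38
tcp_pos: [0.5048, 0.1051, 0.1646]
eef_rot: [-180.0, -0.7, -105.7]
contact_force: [9.8, 2.7, -5.7]
gripper_width: 0.0176
gripper_force: 10.0
```

Call:
jog_arm --deltas '[[[-1,-0.1,-0.02,0,0],[-1,0,0,0,0]]]'

```text
time_s: 11.62
tcp_pos: [0.504, 0.1048, 0.1646]
eef_rot: [-180.0, -0.7, -105.7]
contact_force: [9.0, 3.4, -5.3]
gripper_width: 0.0176
gripper_force: 10.0
```

Call:
jog_arm --deltas '[[[-1,-0.15,-0.03,0,0],[-1,0,0,0,0]]]'

```text
time_s: 11.88
tcp_pos: [0.5029, 0.1045, 0.1647]
eef_rot: [-179.9, -0.6, -105.7]
contact_force: [11.2, 1.7, -6.5]
gripper_width: 0.0182
gripper_force: 10.0
```

Call:
jog_arm --deltas '[[[-1,-0.1,-0.02,0,0],[-1,0,0,0,0]]]' --force 20

```text
time_s: 12.12
tcp_pos: [0.5022, 0.1044, 0.1647]
eef_rot: [-179.9, -0.6, -105.7]
contact_force: [13.2, 1.6, -6.6]
gripper_width: 0.0172
gripper_force: 20.0
```

Call:
jog_arm --deltas '[[[-1,0.2,0.03,0,0],[-1,0,0,0,0]]]' --force 8

```text
time_s: 12.38
tcp_pos: [0.5027, 0.1042, 0.1646]
eef_rot: [180.0, -0.7, -105.7]
contact_force: [4.7, 1.7, -1.6]
gripper_width: 0.0176
gripper_force: 8.0
```

Call:
jog_arm --deltas '[[[-0.5,0,0,0,0],[0,0,0,0,0],[0.3,0,0,0,0],[0.3,0,0,0,0],[0.3,0,0,0,0]]]'

```text
time_s: 13.0
tcp_pos: [0.5019, 0.1037, 0.1645]
eef_rot: [179.9, -0.8, -105.8]
contact_force: [0.6, 0.0, 0.1]
gripper_width: 0.0541
gripper_force: 0.0
```

Released with no residual force. I'll lift straight up, move away and check.

Call:
jog_arm --deltas '[[[0.3,0,0,2,0],[0.3,0,0,3,0],[0.3,0,0,4,0],[0.3,0,0,4,0],[0.3,0,4,0,0],[0.3,0,5,0,0],[0.3,0,5,0,0],[0.3,0,0,0,0]]]'

```text
time_s: 14.0
tcp_pos: [0.5018, 0.2465, 0.2938]
eef_rot: [179.9, -0.8, -105.6]
contact_force: [-1.0, -0.3, -0.5]
gripper_width: 0.0571
gripper_force: 0.0
```

Run:
```python
from h import *
s=r.get_state();print(s["time_s"],s["tcp_pos"],s["contact_force"])
a=r.capture("scene");b=r.capture("side")
a=cv2.resize(a[145:245,205:305],(400,400),interpolation=cv2.INTER_CUBIC);b=cv2.resize(b[190:290,235:335],(400,400),interpolation=cv2.INTER_CUBIC)
cv2.imwrite("pics/c3.png",np.hstack([a,b]))
```

```text
14.0 [0.5018333  0.24648625 0.2938458 ] [-1.02234803 -0.34130807 -0.526153  ]
```

View pics/c3.png

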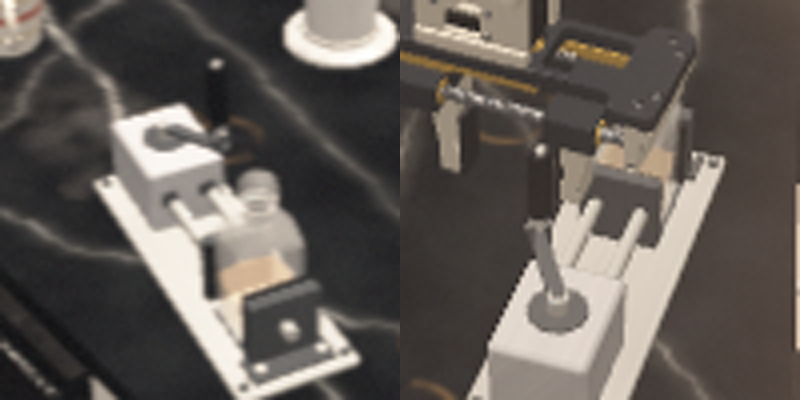

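The handle stands upright and free (scene crop (217,60–145)). The decanter sits upright between both jaws, and the force rise matched the rubber's stiffness. Handing in.

```bash
python3 -c "
from plant import r
print(r.close_job())"
```

```text
the job is handed in; nothing more can be done
None
```

The job is handed in, though the hand-in returned no verdict: the handle stands upright, and the crank was turned clockwise until its force rose from about 6–7 N to 13 N, which I estimate as a 15–18 N squeeze on the decanter, with the gripper released and clear.

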